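# Rock a stuck key block out of its mould-register nest

### The job

The steel key block is stuck tight in the sprung nest of the mould-register fixture. Grip its blue tang and rock it along its slot, about 6 to 8 degrees each way, starting towards the red-dot end and then towards the other end, easing it up a little with every swing so that the nest is never pulled up off its base plate. Finish still holding the block, upright and still above the nest, with its foot 1 to 4 cm clear of the nest's top; leave the cast cup, the red bung and the wooden rib alone.

Things in the scene. Friction and masses are not known exactly. Their poses are not given: they have to be found in the camera images.
- fixture: mould-register fixture screwed to the bench: dark steel base plate 130 x 200 mm, top face 12 mm above the bench, with two steel dowels (12 mm thick, 62 mm high over the bench) at y = +/-78 mm. Origin on the bench under its centre; y runs along the slot of the nest towards the red dot, z up. At yaw 0 it points y to the robot's left.
- nest (a joint): height in m by which the nest has been lifted off the base plate; 0 = sitting home, up to 0.03. The nest is an aluminium block 110 x 128 mm that only rides up and down the two dowels; it and its cheeks weigh 2.1 kg, so about 21 N of net upward pull lifts it.
- nest_top (a point): centre of the slot's mouth, level with the nest's top face, 60 mm above the bench. The slot is 78 mm long (along y) and 48 mm wide, its floor 18 mm above the bench.
- red_dot (a point): red paint dot 16 mm wide on the top of the nest at the +y end of the slot, 51 mm from the slot's centre
- key_block: loose steel key block with blue tang, 100 mm high, 0.2 to 0.33 kg, starting upright on the slot's floor. Origin at the centre of its underside; z up, y along the slot, x across it. Tang: z = 40 to 100 mm, 16 mm (x) by 30 mm (y), to be gripped across its 16 mm. It is out of the slot once it has risen 42 mm.
- tang_grip (a point): point in the middle of the tang, 80 mm above the key block's origin; at the start about 98 mm above the bench
- tang_top (a point): centre of the top face of the tang, 100 mm above the key block's origin
- cast_cup: bystander: white unfired cast cup, 63 mm wide, 76 mm high, origin at the centre of its underside
- red_bung: bystander: red rubber bung, 41 mm wide, 32 mm high, origin at the centre of its underside
- wood_rib: bystander: flat wooden rib 52 x 109 x 8 mm lying on the bench, origin at the centre of its underside
- cheeks (a point): point midway between two spring-loaded cheeks in the slot, 11 mm below the nest's top face. Their black rubber faces, 70 mm long and 14 mm high, squeeze the land of the key block from both sides in x; with nothing between them they close by 1.5 mm each, to 19 mm apart.
- land (a point): centre of the block's tight land: z = 26 to 40 mm, 22 mm (x) by 60 mm (y), 9 mm from the slot's ends. The cheeks hold it by friction: a straight pull needs roughly 25 to 40 N and so lifts the nest instead. While it is being rocked, lifting takes much less: keep to about 2 mm of rise per swing of 14 degrees. It is free once it has risen 15 mm.
- foot_axis (a point): 12 mm above the block's origin: axis (along x) of the round foot, 12 mm radius and 14 mm wide, on which the block rolls when it is leaned in y
Things that resemble listed ones, but are neither listed nor needed, are in the scene too. There is more than one size of the key_block; the job needs the smaller.

How it is judged (in metres and radians):
On the way, in this order (a step that is already met when the one before it is completed fails the run):
1. the key block, still tight in the cheeks, leans towards the red-dot end (angle between key_block's own z axis and vertical above 0.06 rad and y of tang_top in the frame of fixture above 0.004 m and height (world z) of key_block below 0.028 m).
2. the key block, still between the cheeks, leans towards the other end (angle between key_block's own z axis and vertical above 0.06 rad and y of tang_top in the frame of fixture below -0.004 m and height (world z) of key_block below 0.033 m).
At the end, for the whole second after the job is handed in: The gripper still holds the key block, upright within 10 degrees and still, its underside 6 to 50 mm above the nest's top face and within 40 mm of the slot's centre, touching nothing of the fixture; the nest sits home within 2 mm (z of key_block in the frame of nest_top between 0.006 and 0.05 m and horizontal distance between key_block and nest_top below 0.04 m and angle between key_block's own z axis and vertical below 0.17 rad and linear speed of key_block below 0.03 m/s and contact force between the fingers and key_block above 2 N and contact force between key_block and fixture below 0.2 N and value of joint nest below 0.002 m); the arm keeps its last pose, push and grip.
It fails at once if the nest is pulled up more than 5 mm off its base plate (value of joint nest above 0.005 m).
It fails at once if a bystander is moved more than 20 mm (distance of any of cast_cup, red_bung, wood_rib from where it was at the start of the episode above 0.02 m).
It also fails if it takes over 45 s, if anything falls off the work surface, if the arm or the gripper's body presses on something with over 40 N, if the wrist force passes 120 N, or if a joint passes its speed limit or range.

### The arm

A 6-joint arm with a two-finger parallel gripper is mounted at the origin on a cart in front of the work surface, level with it; the furniture and walls round the work are solid. World frame = base frame: x ahead of the robot, y to its left, z up, the work surface at z = 0. Lengths are in mm, angles in rad, forces in N, time in s.
With the tool pointing down it reaches from about 300 to 775 mm from the base axis. Payload 14.6 kg.
Tool frame: the origin (TCP) lies between the finger pads; the fingertips stand 22 mm ahead of it and the grasp point (between the pads) lies 3 mm ahead of it (manip.tcp_to_tips is the distance from the TCP to the fingertips, in mm); y points along the fingers, z is the direction in which the jaws open and shut, and the axes are right-handed (so a half turn about y gives the same grasp; the last joint's range is limited). The gripper opens to 94 mm and grips with 3 to 60 N. Pads are 16 mm wide; open, the fingers measure 119 mm over their backs; the gripper's body (75 mm by 177 mm) begins 78 mm behind the grasp point.
Start: joints at [1.154, 0.3, 1.521, -0, 1.321, -0.067], TCP at [188.487, 516.684, 227.446] pointing down, gripper open.
Joint ranges: [-3.03, 3.03], [-0.79, 2.21], [0.23, 2.52], [-1.04, 4.18], [0, 3.07], [-2.55, 2.55]. Speed limits (rad/s): [2.22, 2.22, 2.57, 3.14, 3.14, 3.14].

### API

Orientations are given as [roll, pitch, yaw] about the fixed x, y, z axes, in that order (R = Rz(yaw) Ry(pitch) Rx(roll)).
In Python, from cell import manip gives the robot as it stands.
- The arm moves only by the shell command python3 -m jog 'ROWS' [OPENING] [FORCE]. ROWS is JSON, one flat list of numbers, 6 for each row, row after row: the shift along the tool's x, y, z in mm, then the turn, a rotation vector about the tool's x, y, z in degrees. A call has 1 to 10 rows; each row is the pose to reach, as a shift and turn from the pose commanded when the call began, along the tool's axes at that moment; what a row does not reach only later rows make up. A row lasts 1/12 s, in which the tool goes at most 41.7 mm and 7.16 degrees, less where a joint would pass 70% of its speed; a pose out of reach is approached as far as the arm can. A call with a gripper value outside its range is refused whole. OPENING is the finger opening in mm, from 0 to 94, set as the call begins (- or left out, the last holds). The fingers move at their own pace and stop on an object; FORCE is the grip in N (left out, the last holds). Time passes only in rows, so rows that repeat a pose let the fingers close. It gives the time, the measured TCP pose, the force and the opening at its end, in the units of the state.
- manip.read_state(): the state, without advancing time (a new reading comes with each control period).
- manip.camera(name): name is "side" or "top"; returns a dict with "img" (384x512x3 uint8, red, green, blue), "intrinsics" (3x3 intrinsics, pixels), "origin" and "orientation" of the camera in the world. Camera axes: x right, y down, z forward; pixel columns grow to the right and rows downward; lengths in mm; the calibration is good to about 2 mm. A picture is of the moment at which its call begins. There is no depth.
- manip.sign_off(): hands the job in, once; it reports no verdict.
Trained networks look in a picture, given as the dict that the camera call returned (one of the last four; its "shot" number tells which), for a name from the list of things; names that differ only in an ending like _2 or _b are one class to them, and where a whole thing is asked for, a point or a joint stands for the part that bears it (a point fixed in the world has none). Each returns a list of dicts, best first, with "score" (0 to 1); they miss things now and then, are a little off and sometimes report something else, mostly with a low value. They report only what shows in the picture. A call takes as long as a camera call. They do not tell look-alikes from the thing itself.
- manip.masks_of(thing, picture): "pixels" (384x512 bool, what is visible of it) and "xy" ([column, row] in pixels, amid what is visible of it).
- manip.tip_of(thing, picture): "xy" ([column, row] in pixels: a listed point, or the origin of a listed thing).
The state is a dict: "clock": time; "joints": joint angles; "qd": joint speeds; "effort": joint torques, N m; "eef_pos": TCP position; "eef_rot": TCP orientation; "wrist_force": force on the tool from outside, world axes, zero at the start; "moment": the same for the moment, N m; "finger_gap": finger opening in mm.
Only numpy, scipy, OpenCV 4.12 (cv2) and the standard library are available. Lean on these libraries where they do the work, as an engineer would, in place of code of your own. Each camera call takes 0.05 s, during which the arm holds its last target.

## Working session

There is one attempt and no reset: what is moved stays moved. The work goes in short steps, Python scripts to look and compute and a shell command to move; the robot and the scene stay as the last step left them, time stands still between calls to the robot, and variables do not carry over. Pictures are saved under pics/ and viewed, and the job is handed in when it is done.

```bash
ls; mkdir -p pics; cat > h.py <<'E'
import numpy as np,cv2
from cell import manip
from scipy.spatial.transform import Rotation as R
def Rm(o):
    o=np.array(o,float)
    if o.shape==(3,3): return o
    if o.shape==(4,): return R.from_quat(o).as_matrix()
    return R.from_euler('xyz',o).as_matrix()
def ray(p,xy):
    d=Rm(p['orientation'])@np.linalg.inv(np.array(p['intrinsics']))@[xy[0],xy[1],1]
    return np.array(p['origin'],float),d/np.linalg.norm(d)
def atz(p,xy,z):
    o,d=ray(p,xy); return o+d*(z-o[2])/d[2]
def tri(rs):
    A=0;b=0
    for o,d in rs:
        M=np.eye(3)-np.outer(d,d);A=A+M;b=b+M@o
    x=np.linalg.solve(A,b);return x,[np.linalg.norm((np.eye(3)-np.outer(d,d))@(x-o)) for o,d in rs]
def proj(p,X):
    c=Rm(p['orientation']).T@(np.array(X,float)-p['origin']);u=np.array(p['intrinsics'])@c;return u[:2]/u[2]
E
python3 - <<'E'
from h import *
print(manip.read_state())
for n in('side','top'):
    p=manip.camera(n);cv2.imwrite(f'pics/{n}0.png',p['img'][:,:,::-1]);print(n,p['origin'],p['orientation'],p['intrinsics'])
    for t in('fixture','nest_top','red_dot','key_block','tang_grip','tang_top','cast_cup','red_bung','wood_rib','foot_axis'):
        print(t,[(round(r['score'],2),np.round(r['xy'],1).tolist()) for r in manip.tip_of(t,p)])
E
```

```text
pics
{'clock': 0.0, 'joints': array([ 1.15441540e+00,  3.00478786e-01,  1.52160000e+00, -4.88032091e-05,
        1.32071294e+00, -6.65983687e-02]), 'qd': array([ 2.01074821e-04, -8.78313459e-06,  1.41034004e-03, -5.92702338e-05,
       -1.07440503e-03,  6.54647793e-04]), 'effort': array([ 1.95112414e-03, -5.31812847e+01, -3.52731800e+01,  7.09411665e-02,
        2.43060436e-02, -8.87274109e-05]), 'eef_pos': array([188.3934092 , 516.46282884, 226.87410296]), 'eef_rot': array([-1.57199589e+00,  3.26317709e-05, -3.49770467e-01]), 'wrist_force': array([-0.47004829,  1.3409779 ,  0.50418782]), 'moment': array([-0.03857879, -0.01158394, -0.00134221]), 'finger_gap': 94.04048535405096}
side [ 347.08498649 -745.15505854  558.70655497] [-2.08318132 -0.0028482  -0.28365066] [[449.88401718   0.         254.9730387 ]
 [  0.         449.88401718 191.75833248]
 [  0.           0.           1.        ]]
fixture []
nest_top [(0.89, [236.7, 207.2])]
red_dot [(0.98, [244.5, 195.4])]
key_block [(0.89, [236.1, 222.5]), (0.81, [248.8, 292.6])]
tang_grip [(0.87, [234.0, 188.8]), (0.63, [250.3, 244.2])]
tan
[... 319 characters left out ...]
81491e+00 -1.80419644e-03 -1.56002088e+00] [[409.00189008   0.         257.71941049]
 [  0.         409.00189008 189.1747461 ]
 [  0.           0.           1.        ]]
fixture [(0.79, [246.1, 218.3])]
nest_top [(0.72, [241.1, 221.0])]
red_dot [(0.9, [226.7, 205.2]), (0.24, [245.5, 219.0])]
key_block [(0.78, [246.0, 216.7]), (0.69, [314.1, 227.7]), (0.62, [225.2, 207.0])]
tang_grip [(0.87, [323.5, 226.8]), (0.61, [239.1, 215.0]), (0.59, [282.5, 260.1])]
tang_top [(0.71, [246.8, 212.4]), (0.63, [322.5, 220.5])]
cast_cup [(0.95, [190.1, 198.5])]
red_bung [(0.67, [282.4, 262.9])]
wood_rib [(0.8, [271.5, 170.8])]
foot_axis [(0.78, [313.6, 227.3]), (0.52, [247.8, 218.1]), (0.39, [191.6, 200.1])]
```

```bash
python3 - <<'E'
import cv2
a=cv2.imread('pics/side0.png')[130:330,130:360];cv2.imwrite('pics/side0c.png',cv2.resize(a,None,fx=3,fy=3,interpolation=2)[:600,:800])
a=cv2.imread('pics/top0.png')[130:300,150:370];cv2.imwrite('pics/top0c.png',cv2.resize(a,None,fx=3.5,fy=3.5,interpolation=2)[:600,:800])
E
```

```text
(no output)
```

View pics/side0c.png

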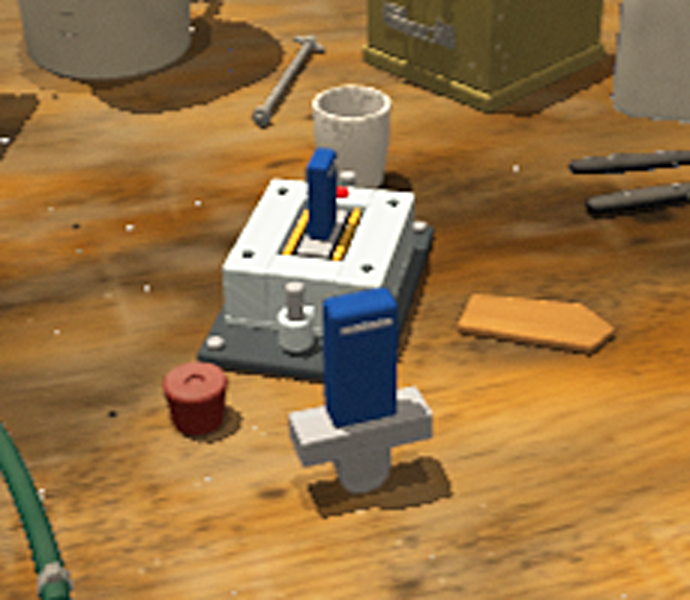

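View pics/top0c.png

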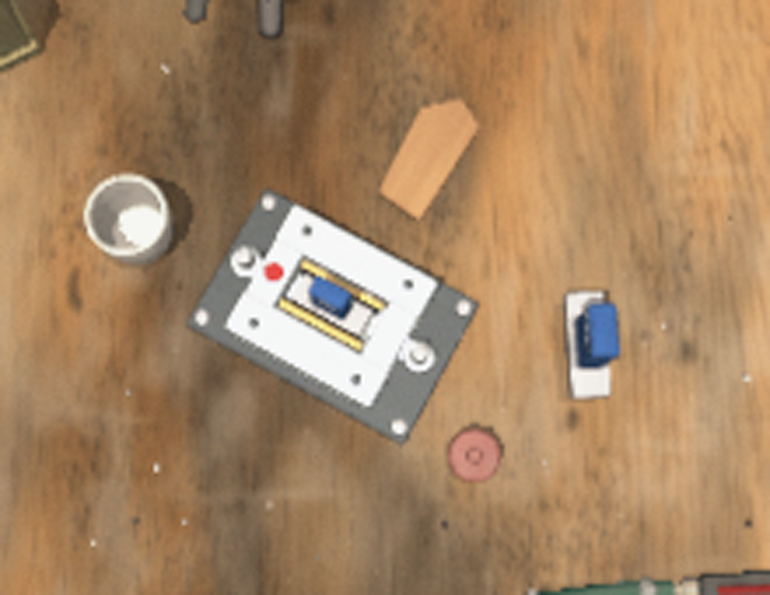

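In both pictures there are two key blocks:
- **In the nest:** side (236,205), top (246,216). It is smaller and sits in the slot by the red dot, so this is the target.
- **Free-standing:** side (250,265), top (320,226). It is clearly larger, so it is the decoy.

Next I'll fit the fixture pose from its landmarks.

```bash
python3 - <<'E'
from h import *
from scipy.optimize import least_squares
T=manip.camera('top');S=manip.camera('side')
t=lambda c:(c[0]/3.5+150-.36,c[1]/3.5+130-.36); s=lambda c:(c[0]/3+130-.33,c[1]/3+130-.33)
L=[]
for k,(sx,sy) in zip(((295,206),(438,280),(368,407),(226,327)),((1,1),(1,-1),(-1,-1),(-1,1))): L.append((T,t(k),(55*sx,64*sy,60)))
for k,(sx,sy) in zip(((268,190),(480,300),(403,442),(187,323)),((1,1),(1,-1),(-1,-1),(-1,1))): L.append((T,t(k),(65*sx,100*sy,12)))
L.append((T,t((274,271)),(0,51,60)));L.append((S,s((342,192)),(0,51,60)))
L.append((S,s((294,286)),(0,-78,62)))
for k,(sx,sy) in zip(((274,180),(415,192),(391,279),(228,262)),((-1,1),(1,1),(1,-1),(-1,-1))): L.append((S,s(k),(55*sx,64*sy,60)))
def f(v):
    M=R.from_euler('z',v[2]).as_matrix();return np.concatenate([proj(p,M@X+[v[0],v[1],0])-k for p,k,X in L])
r=least_squares(f,[320,20,-.5],loss='soft_l1');v=r.x
print(v,np.degrees(v[2]));print(np.round(f(v).reshape(-1,2),1).tolist())
M=R.from_euler('z',v[2]).as_matrix()
for n,tt,z in((('tang_top'),'tang_top',118),('tang_grip','tang_grip',98),('nest_top','nest_top',60),('red_dot','red_dot',60)):
    for p in(T,S):
        for q in manip.tip_of(tt,p)[:2]:
            X=atz(p,q['xy'],z);print(n,round(q['score'],2),np.round(X,1),np.round(M.T@(X-[v[0],v[1],0]),1))
    X=M@[0,51 if 'dot' in n else 0,z]+[v[0],v[1],0];print('  exp',proj(T,X),proj(S,X))
for tt,z in(('cast_cup',0),('red_bung',0),('wood_rib',0)):
    print(tt,[np.round(atz(T,q['xy'],z),0).tolist() for q in manip.tip_of(tt,T)])
for p,n in((T,'t'),(S,'s')):
    im=p['img'][:,:,::-1].copy();im=cv2.resize(im,None,fx=6,fy=6,interpolation=cv2.INTER_CUBIC)
    for sx,sy,z,h in((8,15,118,0),(24,39,60,0),(55,64,60,0),(65,100,12,0)):
        P=[((proj(p,M@[a*sx,b*sy,z]+[v[0],v[1],0])+.5)*6).astype(int) for a,b in((1,1),(1,-1),(-1,-1),(-1,1))]
        cv2.polylines(im,[np.array(P)],1,(0,255,0),1)
    c=proj(p,[v[0],v[1],70]);x,y=int(c[0]*6),int(c[1]*6);cv2.imwrite(f'pics/fit_{n}.png',im[y-290:y+290,x-390:x+390])
E
```

```text
[ 5.43099686e+02  5.41712659e+01 -4.86896929e-01] -27.89713907424379
[[-0.5, -1.0], [-0.2, -0.2], [0.4, -0.7], [-0.7, -0.7], [-1.0, -1.5], [0.0, -0.1], [0.2, 0.2], [-0.7, -0.1], [-0.2, -0.1], [-0.6, 1.2], [0.8, 0.6], [-0.2, -0.0], [0.3, 0.9], [-3.0, 3.1], [-1.6, 2.5]]
tang_top 0.69 [423.9 -39.5 118. ] [ -61.5 -138.5  118. ]
tang_top 0.63 [ 520.5 -139.   118. ] [  70.4 -181.2  118. ]
tang_top 0.82 [541.5  55.8 118. ] [ -2.2   0.7 118. ]
tang_top 0.59 [ 519.8 -116.3  118. ] [  59.1 -161.6  118. ]
  exp [243.4691064  212.34979621] [237.2342559  182.54986077]
tang_grip 0.73 [533.5  64.5  98. ] [-13.3   4.6  98. ]
tang_grip 0.7 [ 511.7 -148.5   98. ] [  67.1 -193.8   98. ]
tang_grip 0.72 [ 516.3 -131.1   98. ] [  63.  -176.3   98. ]
tang_grip 0.6 [540.4  64.7  98. ] [-7.4  8.  98. ]
  exp [243.71528303 213.6095079 ] [237.39161333 190.96657337]
nest_top 0.94 [539.   53.4  60. ] [-3.3 -2.6 60. ]
nest_top 0.55 [541.7  53.7  60. ] [-1.  -1.1 60. ]
  exp [244.15910143 215.8805733 ] [237.68174686 206.48519632]
red_dot 0.93 [565.8 108.3  60. ] [-5.3 58.4 60. ]
red_dot 0.34 [534.1  50.9  60. ] [-6.5 -7.1 60. ]
red_dot 0.63 [571.2  99.9  60. ] [ 3.5 53.5 60. ]
  exp [227.73731136 207.00997626] [243.04114304 194.89218324]
cast_cup [[587.0, 212.0, 0.0], [538.0, 55.0, 0.0]]
red_bung [[422.0, -48.0, 0.0], [671.0, -12.0, 0.0]]
wood_rib [[670.0, -29.0, 0.0]]
```

View pics/fit_t.png

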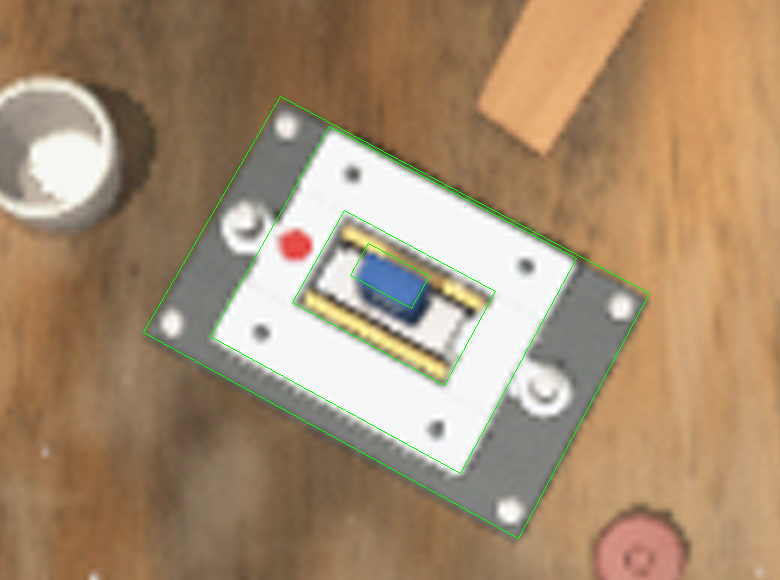

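View pics/fit_s.png

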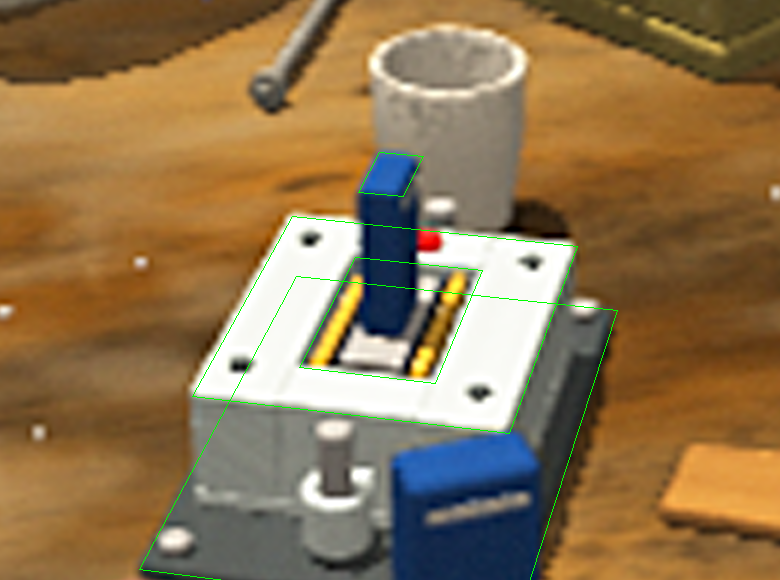

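The fit overlays well: slot, nest and plate lie within about 1 px, and the tang's top lies on its predicted outline at fit_s (390,174). The tang is upright. Working out the approach now.

```bash
cat > go.py <<'E'
from h import *
import sys
V=[543.1,54.2];YAW=np.radians(-27.9)
def F(): return R.from_euler('z',YAW).as_matrix()
def state():
    s=manip.read_state();return s,np.array(s['eef_pos']),R.from_euler('xyz',s['eef_rot'])
def want(tx,ty,tz,lean=0):
    # tool: y down, z along fixture +x, x = y cross z ; lean + = towards +y
    M=np.array([[0,0,1.],[-1,0,0],[0,-1,0]])  # columns tool x,y,z in fixture: x=(0,-1,0), y=(0,0,-1), z=(1,0,0)
    M=R.from_euler('x',-lean,degrees=True).as_matrix()@M
    return F()@[tx,ty,tz]+[*V,0], R.from_matrix(F()@M)
def delta(P,Q,s=None):
    s,p,r=state()
    return np.round(r.inv().apply(P-p),2), np.round((r.inv()*Q).as_rotvec(degrees=True),2)
E
python3 - <<'E'
from go import *
P,Q=want(0,0,200);print(np.linalg.det(Q.as_matrix()),P,delta(P,Q))
E
```

```text
1.0000000000000004 [543.1  54.2 200. ] (array([ 491.63,   27.46, -312.95]), array([ 0.  , 97.86,  0.  ]))
```

```bash
python3 -m jog '[491.6,27.4,-312.9,0,97.9,0, 491.6,27.4,-312.9,0,97.9,0, 491.6,27.4,-312.9,0,97.9,0, 491.6,27.4,-312.9,0,97.9,0, 491.6,27.4,-312.9,0,97.9,0, 491.6,27.4,-312.9,0,97.9,0, 491.6,27.4,-312.9,0,97.9,0, 491.6,27.4,-312.9,0,97.9,0, 491.6,27.4,-312.9,0,97.9,0, 491.6,27.4,-312.9,0,97.9,0]' 60 20
python3 - <<'E'
from go import *
P,Q=want(0,0,200);print(delta(P,Q)); print(manip.read_state())
E
```

```text
clock: 2.58
eef_pos: [442.7, 184.5, 208.0]
eef_rot: [-1.57, 0.0, -1.606]
wrist_force: [0.1, 1.5, -0.8]
finger_gap: 60.0
(array([126.68,   8.07, 104.97]), array([-3.000e-02,  2.588e+01, -2.000e-02]))
{'clock': 2.5833, 'joints': array([3.18498313e-01, 1.60357374e-01, 1.73941214e+00, 3.41060646e-06,
       1.24125404e+00, 3.53699426e-01]), 'qd': array([-1.00631560e+00,  2.74234285e-01, -2.63195321e-01,  2.19378465e-04,
       -1.76648374e-02,  4.90056972e-01]), 'effort': array([ 6.98940709e+00, -4.76233542e+01, -3.13323784e+01, -1.60480512e-02,
        1.47528076e-01, -1.10827804e+00]), 'eef_pos': array([442.65335525, 184.49232958, 208.04147902]), 'eef_rot': array([-1.57026358e+00,  2.00144580e-04, -1.60599849e+00]), 'wrist_force': array([ 0.06882426,  1.50538699, -0.79471213]), 'moment': array([-0.05396223,  0.0054735 ,  0.0417128 ]), 'finger_gap': 59.97795001229827}
```

```bash
python3 -m jog '[100,7,85,0,20,0, 100,7,85,0,20,0, 100,7,85,0,20,0, 100,7,85,0,20,0, 100,7,85,0,20,0, 100,7,85,0,20,0, 100,7,85,0,20,0, 100,7,85,0,20,0]'
python3 - <<'E'
from go import *
P,Q=want(0,0,200);print(delta(P,Q)); s=manip.read_state();print(s['qd'],s['joints'])
E
```

```text
clock: 3.25
eef_pos: [523.2, 85.2, 201.2]
eef_rot: [-1.571, 0.0, -1.946]
wrist_force: [0.4, -0.6, 0.4]
finger_gap: 60.1
(array([21.58,  1.17, 29.88]), array([-0.01,  6.38, -0.01]))
[-0.0002188   0.00192466 -0.0037018  -0.00081754 -0.00069161 -0.00048124] [9.23438411e-02 2.78694124e-01 1.61123028e+00 8.89280901e-05
 1.25135076e+00 4.67911153e-01]
```

```bash
python3 -m jog '[21.6,1,29.9,0,6.4,0, 21.6,1,29.9,0,6.4,0, 21.6,1,29.9,0,6.4,0, 21.6,1,29.9,0,6.4,0]'
python3 - <<'E'
from go import *
P,Q=want(0,0,200);print(delta(P,Q))
for n in('side','top'):
    p=manip.camera(n);im=cv2.resize(p['img'][:,:,::-1],None,fx=4,fy=4,interpolation=cv2.INTER_CUBIC)
    c=proj(p,[*V,100]);x,y=int(c[0]*4),int(c[1]*4);cv2.imwrite(f'pics/h_{n}.png',im[y-290:y+290,x-390:x+390])
E
```

```text
clock: 3.58
eef_pos: [543.2, 53.7, 199.9]
eef_rot: [-1.571, 0.0, -2.059]
wrist_force: [0.1, 0.0, -0.4]
finger_gap: 60.1
(array([-0.41, -0.06, -0.33]), array([ 0.01, -0.05, -0.  ]))
```

View pics/h_side.png

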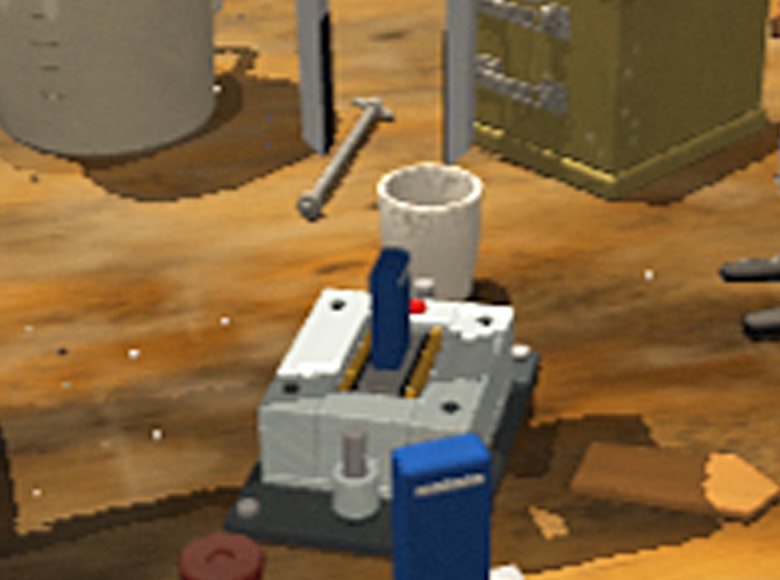

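The open fingers, at crop (315,150) and (458,155), straddle the tang line at (390,260), so I'm descending 99 mm.

```bash
python3 -m jog '[-0.4,25,0,0,0,0, -0.4,50,0,0,0,0, -0.4,75,0,0,0,0, -0.4,90,0,0,0,0, -0.4,99,0,0,0,0, -0.4,99,0,0,0,0, -0.4,99,0,0,0,0]'
python3 - <<'E'
from go import *
P,Q=want(0,0,101);print(delta(P,Q))
for n in('side','top'):
    p=manip.camera(n);im=cv2.resize(p['img'][:,:,::-1],None,fx=6,fy=6,interpolation=cv2.INTER_CUBIC)
    c=proj(p,[*V,100]);x,y=int(c[0]*6),int(c[1]*6);cv2.imwrite(f'pics/d_{n}.png',im[y-290:y+290,x-390:x+390])
E
```

```text
clock: 4.27
eef_pos: [544.0, 53.6, 101.5]
eef_rot: [-1.57, 0.0, -2.06]
wrist_force: [0.4, 0.2, -0.3]
finger_gap: 60.1
(array([-0.11,  0.48, -1.05]), array([-0.02, -0.12, -0.01]))
```

View pics/d_side.png

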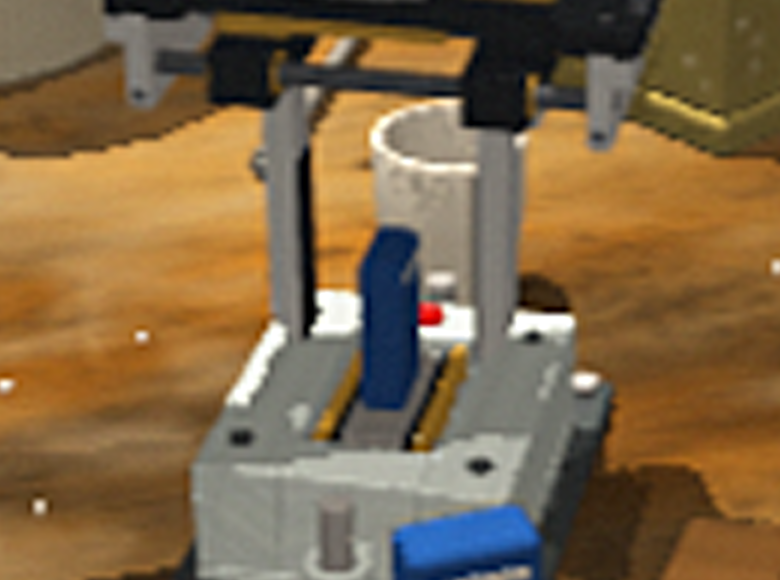

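The pads sit at crop columns 310 and 480, centred on about 395. The tang is centred at 390, so I'll shift about 1 mm and close.

```bash
python3 -m jog '[0,0.5,-1,0,0,0, 0,0.5,-1,0,0,0, 0,0.5,-1,0,0,0, 0,0.5,-1,0,0,0, 0,0.5,-1,0,0,0, 0,0.5,-1,0,0,0, 0,0.5,-1,0,0,0, 0,0.5,-1,0,0,0]' 20 10
python3 -m jog '[0,0,0,0,0,0, 0,0,0,0,0,0, 0,0,0,0,0,0]' 10 5
python3 - <<'E'
from go import *
P,Q=want(0,0,101);print(delta(P,Q));s=manip.read_state();print(F().T@s['wrist_force'],s['finger_gap'],F().T@s['moment'])
E
```

```text
clock: 5.03
eef_pos: [542.9, 53.7, 100.4]
eef_rot: [-1.571, -0.0, -2.061]
wrist_force: [0.0, -0.5, 0.6]
finger_gap: 20.5
clock: 5.28
eef_pos: [542.9, 53.8, 100.4]
eef_rot: [-1.571, -0.0, -2.061]
wrist_force: [-1.4, 0.2, 1.1]
finger_gap: 15.9
(array([-0.51, -0.63,  0.01]), array([ 0.01, -0.16,  0.  ]))
[-1.30824953 -0.44855897  1.11229298] 15.895035857367564 [-0.07810253  0.2769171  -0.037722  ]
```

```bash
python3 -m jog '[0,0,0,0,0,0, 0,0,0,0,0,0, 0,0,0,0,0,0, 0,0,0,0,0,0]' 0 60
python3 - <<'E'
from go import *
s=manip.read_state();print(F().T@s['wrist_force'],s['finger_gap'],F().T@s['moment'])
# rocking table: from upright at rise h=0, tool-frame shifts for lean a and rise h; grasp at 80, TCP at 83 above origin
for a in range(-7,8):
    t=np.radians(a); 
    c=12*t; y=c+71*np.sin(t); z=71*(np.cos(t)-1)
    print(a, 'toolx',round(-y,2),'tooly',round(-z,2))
a,Q0=want(0,0,0,0);a,Q=want(0,0,0,7);print((Q0.inv()*Q).as_rotvec(degrees=True), Q.apply([0,-1,0])@F())
E
```

```text
clock: 5.62
eef_pos: [542.9, 53.7, 100.3]
eef_rot: [-1.571, -0.0, -2.061]
wrist_force: [-0.4, 0.3, 0.9]
finger_gap: 15.6
[-0.48878265  0.05187462  0.93625971] 15.581058075642055 [-0.13076997  0.35136887 -0.10133381]
-7 toolx 10.12 tooly 0.53
-6 toolx 8.68 tooly 0.39
-5 toolx 7.24 tooly 0.27
-4 toolx 5.79 tooly 0.17
-3 toolx 4.34 tooly 0.1
-2 toolx 2.9 tooly 0.04
-1 toolx 1.45 tooly 0.01
0 toolx -0.0 tooly -0.0
1 toolx -1.45 tooly 0.01
2 toolx -2.9 tooly 0.04
3 toolx -4.34 tooly 0.1
4 toolx -5.79 tooly 0.17
5 toolx -7.24 tooly 0.27
6 toolx -8.68 tooly 0.39
7 toolx -10.12 tooly 0.53
[ 1.59126681e-15 -6.36506723e-15 -7.00000000e+00] [-2.97798361e-17  1.21869343e-01  9.92546152e-01]
```

```bash
python3 -m jog '[-1.45,-0.1,0,0,0,-1, -2.9,-0.2,0,0,0,-2, -4.35,-0.3,0,0,0,-3, -5.8,-0.4,0,0,0,-4, -7.25,-0.4,0,0,0,-5, -8.7,-0.4,0,0,0,-6, -10.1,-0.4,0,0,0,-7, -10.1,-0.4,0,0,0,-7]'
cat > st.py <<'E'
from go import *
s,p,r=state();l=F().T@(p-[*V,0]);up=F().T@r.apply([0,-1,0])
o=l-up*83
print('F',np.round(F().T@s['wrist_force'],1),'M',np.round(F().T@s['moment'],2),'tcp',np.round(l,2),'lean',round(np.degrees(np.arctan2(up[1],up[2])),2),'origin est',np.round(o,2),'gap',round(s['finger_gap'],1),'t',s['clock'])
E
python3 st.py
python3 - <<'E'
from go import *
for n in('side','top'):
    p=manip.camera(n);im=cv2.resize(p['img'][:,:,::-1],None,fx=6,fy=6,interpolation=cv2.INTER_CUBIC)
    c=proj(p,[*V,70]);x,y=int(c[0]*6),int(c[1]*6);cv2.imwrite(f'pics/r1_{n}.png',im[y-290:y+290,x-390:x+390])
E
```

```text
clock: 6.28
eef_pos: [546.6, 61.3, 99.9]
eef_rot: [-1.573, -0.13, -2.06]
wrist_force: [-7.6, -13.9, -1.3]
finger_gap: 15.9
F [ -0.2 -15.8  -1.3] M [-3.31  0.07 -0.11] tcp [-0.21  7.87 99.86] lean 7.43 origin est [-0.41 -2.86 17.55] gap 15.9 t 6.2833
```

View pics/r1_side.png

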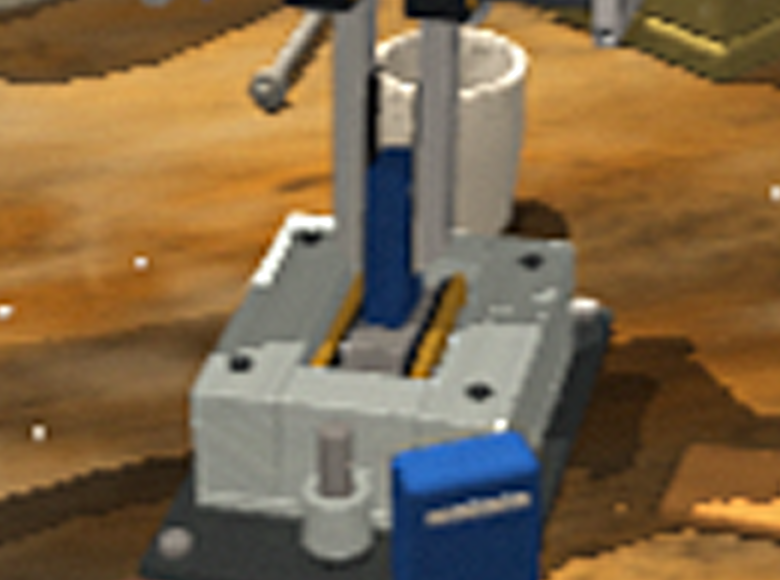

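The tang now leans away from the camera towards the dot. I'll check the actual lean of the block against the picture.

```bash
cat > lean.py <<'E'
from go import *
def overlay(name,h,c,a,out):
    p=manip.camera(name);im=cv2.resize(p['img'][:,:,::-1],None,fx=6,fy=6,interpolation=cv2.INTER_CUBIC)
    # block origin-> foot axis at (0,c,18+12+h)
    L=R.from_euler('x',-a,degrees=True).as_matrix()
    W=lambda q:((proj(p,F()@(L@(np.array(q,float)-[0,0,12])+[0,c,30+h])+[*V,0])+.5)*6).astype(int)
    for sx,sy,z0,z1 in((8,15,40,100),(11,30,26,40)):
        for z in(z0,z1): cv2.polylines(im,[np.array([W([x*sx,y*sy,z]) for x,y in((1,1),(1,-1),(-1,-1),(-1,1))])],1,(0,255,0),1)
        for x,y in((1,1),(1,-1),(-1,-1),(-1,1)): cv2.line(im,W([x*sx,y*sy,z0]),W([x*sx,y*sy,z1]),(0,255,0),1)
    q=proj(p,[*V,80])*6;x,y=int(q[0]),int(q[1]);cv2.imwrite(out,im[max(0,y-240):y+240,x-300:x+300])
E
python3 -c "
from lean import *
overlay('side',0.3,1,6.5,'pics/l1.png')"
```

```text
(no output)
```

View pics/l1.png

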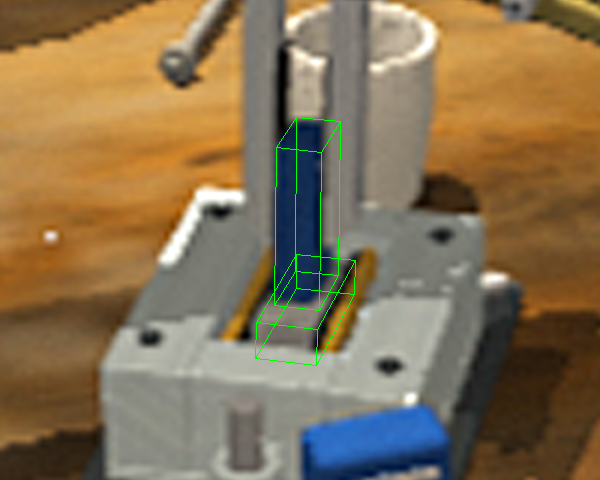

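The overlay at 6.5° nearly matches: the tang top is at crop row 123 against a predicted 118, so the lean is about 6° and step 1 is met. Next come the swings, with lift applied only while sliding.

```bash
cat > rows.py <<'E'
from go import *
def pose(a,h,g=1.12):
    t=np.radians(a); y=g*(12*t+71*np.sin(t)); z=h+71*(np.cos(t)-1)
    M=np.array([[0,0,1.],[-1,0,0],[0,-1,0]]);return np.array([0,y,z]),R.from_euler('x',-a,degrees=True)*R.from_matrix(M)
def rows(y0,z0,a0,seq):
    M=np.array([[0,0,1.],[-1,0,0],[0,-1,0]])
    p0=np.array([0,y0,z0]);r0=R.from_euler('x',-a0,degrees=True)*R.from_matrix(M)
    for a,h in seq:
        p,r=pose(a,h);d=r0.inv().apply(p-p0);w=(r0.inv()*r).as_rotvec(degrees=True)
        print(f'a {a:.1f} h {h:.2f}: {d[0]:.1f},{d[1]:.2f},0,0,0,{w[2]:.1f}')
    print('end y,z',p[1:],a)
def swing(y0,z0,a0,a1,h0,h1,n=10):
    f=np.linspace(0,1,n+1)[1:]; g=np.clip((f-.15)/.85,0,1)
    rows(y0,z0,a0,[(a0+(a1-a0)*u,h0+(h1-h0)*v) for u,v in zip(f,g)])
E
python3 -c "
from rows import *
swing(10.1,.4,7,-7.5,.9,2.5)"
```

```text
a 5.5 h 0.90: 1.1,-0.03,0,0,0,1.4
a 4.1 h 0.99: 3.5,0.01,0,0,0,2.9
a 2.6 h 1.18: 5.8,0.01,0,0,0,4.3
a 1.2 h 1.37: 8.2,0.05,0,0,0,5.8
a -0.2 h 1.56: 10.6,0.13,0,0,0,7.3
a -1.7 h 1.75: 12.9,0.26,0,0,0,8.7
a -3.2 h 1.94: 15.3,0.44,0,0,0,10.2
a -4.6 h 2.12: 17.6,0.66,0,0,0,11.6
a -6.1 h 2.31: 19.9,0.92,0,0,0,13.1
a -7.5 h 2.50: 22.3,1.23,0,0,0,14.5
end y,z [-12.13873469   1.89258516] -7.5
```

```bash
python3 -m jog '[1.1,0,0,0,0,1.4, 3.5,0,0,0,0,2.9, 5.8,0,0,0,0,4.3, 8.2,0.05,0,0,0,5.8, 10.6,0.13,0,0,0,7.3, 12.9,0.26,0,0,0,8.7, 15.3,0.44,0,0,0,10.2, 17.6,0.66,0,0,0,11.6, 19.9,0.92,0,0,0,13.1, 22.3,1.23,0,0,0,14.5]'; python3 st.py
python3 -c "
from lean import *
overlay('side',1.5,-1,-6.5,'pics/l2.png')"; python3 st.py
```

```text
clock: 7.27
eef_pos: [538.3, 45.2, 102.6]
eef_rot: [-1.57, 0.137, -2.061]
wrist_force: [10.8, 22.2, -8.3]
finger_gap: 15.4
F [-0.9 24.7 -8.3] M [4.54 0.37 0.04] tcp [-5.0000e-02 -1.0160e+01  1.0261e+02] lean -7.86 origin est [ 0.07  1.19 20.39] gap 15.4 t 7.2667
F [ -0.9  25.3 -10.6] M [5.02 0.34 0.01] tcp [-3.0000e-02 -1.0500e+01  1.0265e+02] lean -7.97 origin est [ 0.09  1.01 20.46] gap 15.6 t 7.3167
```

View pics/l2.png

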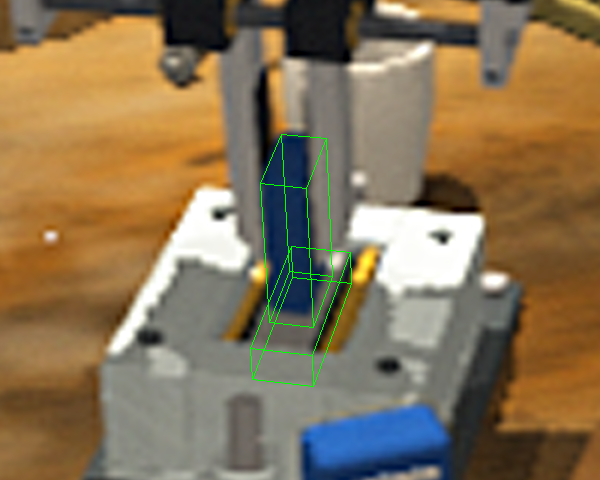

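Step 2 should be met, since the tang leans about 6–7° towards the camera. Upward pull is only about 10 N. Continuing.

```bash
python3 -c "
from rows import *
swing(-12.14,1.89,-7.5,7.5,2.5,4.0)"
```

```text
a -6.0 h 2.50: -2.4,0.10,0,0,0,-1.5
a -4.5 h 2.59: -4.9,0.16,0,0,0,-3.0
a -3.0 h 2.76: -7.3,0.18,0,0,0,-4.5
a -1.5 h 2.94: -9.8,0.25,0,0,0,-6.0
a 0.0 h 3.12: -12.2,0.37,0,0,0,-7.5
a 1.5 h 3.29: -14.6,0.53,0,0,0,-9.0
a 3.0 h 3.47: -17.1,0.75,0,0,0,-10.5
a 4.5 h 3.65: -19.5,1.01,0,0,0,-12.0
a 6.0 h 3.82: -21.9,1.32,0,0,0,-13.5
a 7.5 h 4.00: -24.3,1.68,0,0,0,-15.0
end y,z [12.13873469  3.39258516] 7.5
```

```bash
python3 -m jog '[-2.4,0.1,0,0,0,-1.5, -4.9,0.16,0,0,0,-3, -7.3,0.18,0,0,0,-4.5, -9.8,0.25,0,0,0,-6, -12.2,0.37,0,0,0,-7.5]'; python3 st.py; python3 -m jog '[-2.4,0.16,0,0,0,-1.5, -4.9,0.38,0,0,0,-3]'; python3 st.py
```

```text
clock: 7.73
eef_pos: [542.2, 52.7, 103.2]
eef_rot: [-1.572, -0.004, -2.061]
wrist_force: [-7.3, -12.9, -2.1]
finger_gap: 15.6
F [ -0.5 -14.8  -2.1] M [-2.86  0.3  -0.09] tcp [-8.0000e-02 -1.7200e+00  1.0322e+02] lean 0.25 origin est [-0.15 -2.08 20.22] gap 15.6 t 7.7333
clock: 7.9
eef_pos: [544.3, 56.3, 102.9]
eef_rot: [-1.572, -0.058, -2.061]
wrist_force: [-10.3, -17.2, 0.9]
finger_gap: 15.8
F [ -1.  -20.    0.9] M [-4.09  0.31 -0.07] tcp [2.0000e-02 2.4300e+00 1.0287e+02] lean 3.34 origin est [-0.1  -2.4  20.02] gap 15.8 t 7.9
```

```bash
python3 -c "
from rows import *
rows(4.9,2.74,3,[(4.5,3.15),(6,3.5),(7.5,3.8),(8,3.9)])"
```

```text
a 4.5 h 3.15: -2.4,-0.32,0,0,0,-1.5
a 6.0 h 3.50: -4.8,-0.62,0,0,0,-3.0
a 7.5 h 3.80: -7.2,-0.83,0,0,0,-4.5
a 8.0 h 3.90: -8.0,-0.89,0,0,0,-5.0
end y,z [12.943623    3.20903288] 8
```

```bash
python3 -m jog '[-2.4,-0.32,0,0,0,-1.5, -4.8,-0.62,0,0,0,-3, -7.2,-0.83,0,0,0,-4.5, -8,-0.89,0,0,0,-5]'; python3 st.py;python3 -c "
from lean import *
overlay('side',3,0,6.5,'pics/l3.png')
swing(12.94,3.21,8,-8,3.9,5.9) if 0 else None
from rows import *
swing(12.94,3.21,8,-8,3.9,5.9)"; python3 st.py
```

```text
clock: 8.23
eef_pos: [547.4, 63.0, 102.6]
eef_rot: [-1.574, -0.148, -2.06]
wrist_force: [-10.3, -19.3, -3.1]
finger_gap: 15.7
F [ -0.1 -21.9  -3.1] M [-4.78  0.   -0.06] tcp [ -0.31   9.75 102.56] lean 8.5 origin est [-0.58 -2.51 20.47] gap 15.7 t 8.2333
a 6.4 h 3.90: 2.6,0.11,0,0,0,1.6
a 4.8 h 4.02: 5.2,0.16,0,0,0,3.2
a 3.2 h 4.25: 7.8,0.16,0,0,0,4.8
a 1.6 h 4.49: 10.4,0.20,0,0,0,6.4
a 0.0 h 4.72: 13.0,0.30,0,0,0,8.0
a -1.6 h 4.96: 15.6,0.46,0,0,0,9.6
a -3.2 h 5.19: 18.2,0.67,0,0,0,11.2
a -4.8 h 5.43: 20.8,0.93,0,0,0,12.8
a -6.4 h 5.66: 23.4,1.25,0,0,0,14.4
a -8.0 h 5.90: 25.9,1.62,0,0,0,16.0
end y,z [-12.943623     5.20903288] -8.0
F [ -1.3 -22.5  -1.9] M [-4.72  0.05 -0.05] tcp [ -0.31   9.79 102.53] lean 8.5 origin est [-0.58 -2.48 20.44] gap 15.4 t 8.2833
```

View pics/l3.png

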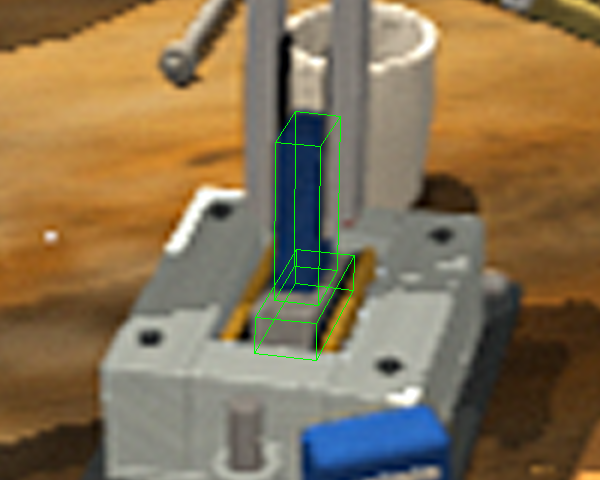

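```bash
python3 -m jog '[2.6,0.11,0,0,0,1.6, 5.2,0.16,0,0,0,3.2, 7.8,0.16,0,0,0,4.8, 10.4,0.2,0,0,0,6.4, 13,0.3,0,0,0,8, 15.6,0.46,0,0,0,9.6, 18.2,0.67,0,0,0,11.2, 20.8,0.93,0,0,0,12.8, 23.4,1.25,0,0,0,14.4, 25.9,1.62,0,0,0,16]'; python3 st.py;python3 -c "
from lean import *
overlay('side',4.5,0,-6.5,'pics/l4.png')
from rows import *
swing(-12.94,5.21,-8,8,5.9,7.9)"
```

```text
clock: 9.12
eef_pos: [537.9, 44.5, 106.0]
eef_rot: [-1.57, 0.146, -2.061]
wrist_force: [10.0, 20.8, -9.2]
finger_gap: 15.9
F [-0.9 23.  -9.2] M [4.33 0.38 0.02] tcp [-5.0000e-02 -1.0970e+01  1.0602e+02] lean -8.37 origin est [ 0.09  1.12 23.91] gap 15.9 t 9.1167
a -6.4 h 5.90: -2.6,0.11,0,0,0,-1.6
a -4.8 h 6.02: -5.2,0.16,0,0,0,-3.2
a -3.2 h 6.25: -7.8,0.16,0,0,0,-4.8
a -1.6 h 6.49: -10.4,0.20,0,0,0,-6.4
a 0.0 h 6.72: -13.0,0.30,0,0,0,-8.0
a 1.6 h 6.96: -15.6,0.46,0,0,0,-9.6
a 3.2 h 7.19: -18.2,0.67,0,0,0,-11.2
a 4.8 h 7.43: -20.8,0.93,0,0,0,-12.8
a 6.4 h 7.66: -23.4,1.25,0,0,0,-14.4
a 8.0 h 7.90: -25.9,1.62,0,0,0,-16.0
end y,z [12.943623    7.20903288] 8.0
```

View pics/l4.png

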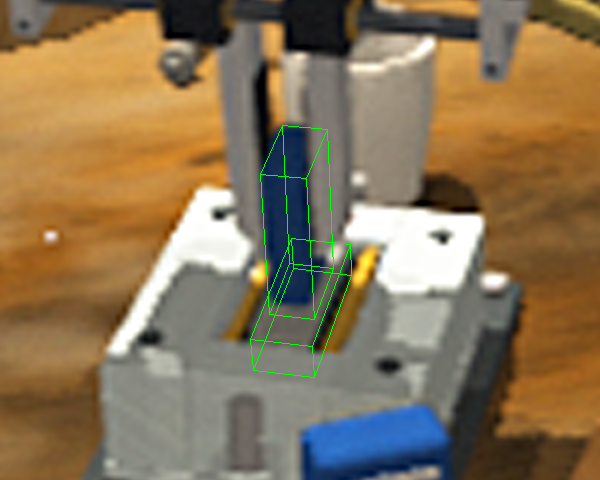

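The overlay at −6.5° tracks the block, and the nest is unmoved (front edge unchanged). Next swing.

```bash
python3 -m jog '[-2.6,0.11,0,0,0,-1.6, -5.2,0.16,0,0,0,-3.2, -7.8,0.16,0,0,0,-4.8, -10.4,0.2,0,0,0,-6.4, -13,0.3,0,0,0,-8, -15.6,0.46,0,0,0,-9.6, -18.2,0.67,0,0,0,-11.2, -20.8,0.93,0,0,0,-12.8, -23.4,1.25,0,0,0,-14.4, -25.9,1.62,0,0,0,-16]'; python3 st.py;python3 -c "
from lean import *
overlay('side',5,0,6.5,'pics/l5.png')"
```

```text
clock: 10.0
eef_pos: [547.5, 62.9, 106.7]
eef_rot: [-1.573, -0.147, -2.061]
wrist_force: [-10.2, -19.2, -5.0]
finger_gap: 15.8
F [ -0.  -21.8  -5. ] M [-4.31  0.07 -0.05] tcp [ -0.22   9.76 106.73] lean 8.43 origin est [-0.47 -2.41 24.63] gap 15.8 t 10.0
```

View pics/l5.png

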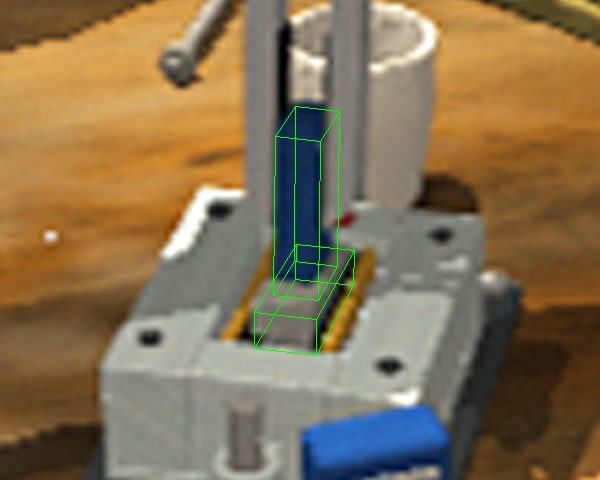

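The block is rising with the tool, up about 7 mm, and the nest is home. The same pattern repeats mirrored, 2 mm per swing.

```bash
python3 -m jog '[2.6,0.11,0,0,0,1.6, 5.2,0.16,0,0,0,3.2, 7.8,0.16,0,0,0,4.8, 10.4,0.2,0,0,0,6.4, 13,0.3,0,0,0,8, 15.6,0.46,0,0,0,9.6, 18.2,0.67,0,0,0,11.2, 20.8,0.93,0,0,0,12.8, 23.4,1.25,0,0,0,14.4, 25.9,1.62,0,0,0,16]'; python3 st.py
```

```text
clock: 10.88
eef_pos: [538.1, 44.3, 110.4]
eef_rot: [-1.569, 0.146, -2.061]
wrist_force: [7.4, 18.2, -4.2]
finger_gap: 15.6
F [-2.  19.5 -4.2] M [4.   0.58 0.04] tcp [  0.17 -11.08 110.41] lean -8.39 origin est [ 0.35  1.03 28.3 ] gap 15.6 t 10.8833
```

```bash
python3 -m jog '[-2.6,0.11,0,0,0,-1.6, -5.2,0.16,0,0,0,-3.2, -7.8,0.16,0,0,0,-4.8, -10.4,0.2,0,0,0,-6.4, -13,0.3,0,0,0,-8, -15.6,0.46,0,0,0,-9.6, -18.2,0.67,0,0,0,-11.2, -20.8,0.93,0,0,0,-12.8, -23.4,1.25,0,0,0,-14.4, -25.9,1.62,0,0,0,-16]'; python3 st.py;python3 -c "
from lean import *
overlay('side',9,0,6.5,'pics/l6.png')"
```

```text
clock: 11.72
eef_pos: [547.9, 63.0, 111.5]
eef_rot: [-1.572, -0.146, -2.061]
wrist_force: [-10.6, -18.4, 1.7]
finger_gap: 15.7
F [ -0.7 -21.2   1.7] M [-4.71  0.36 -0.05] tcp [  0.12   9.98 111.54] lean 8.38 origin est [-0.03 -2.11 29.42] gap 15.7 t 11.7167
```

View pics/l6.png

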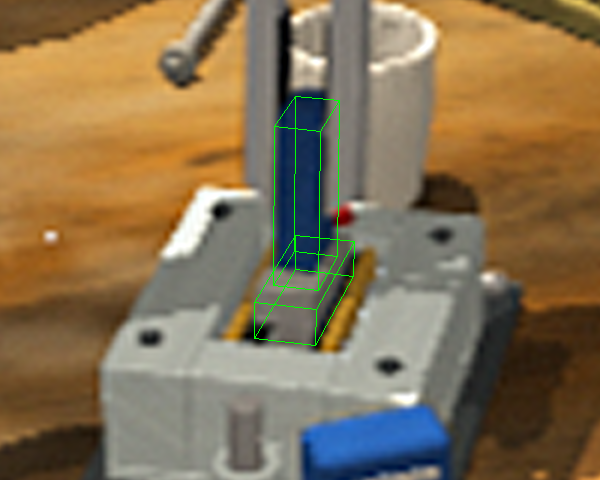

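About 12 mm up and the nest is home. Two more swings.

```bash
python3 -m jog '[2.6,0.11,0,0,0,1.6, 5.2,0.16,0,0,0,3.2, 7.8,0.16,0,0,0,4.8, 10.4,0.2,0,0,0,6.4, 13,0.3,0,0,0,8, 15.6,0.46,0,0,0,9.6, 18.2,0.67,0,0,0,11.2, 20.8,0.93,0,0,0,12.8, 23.4,1.25,0,0,0,14.4, 25.9,1.62,0,0,0,16]'; python3 st.py
```

```text
clock: 12.6
eef_pos: [538.1, 42.7, 115.1]
eef_rot: [-1.567, 0.144, -2.06]
wrist_force: [2.2, 4.4, 5.9]
finger_gap: 15.7
F [-0.1  4.9  5.9] M [0.99 0.24 0.04] tcp [  0.93 -12.53 115.08] lean -8.26 origin est [ 1.25 -0.61 32.94] gap 15.7 t 12.6
```

```bash
python3 -m jog '[-2.6,0.11,0,0,0,-1.6, -5.2,0.16,0,0,0,-3.2, -7.8,0.16,0,0,0,-4.8, -10.4,0.2,0,0,0,-6.4, -13,0.3,0,0,0,-8, -15.6,0.46,0,0,0,-9.6, -18.2,0.67,0,0,0,-11.2, -20.8,0.93,0,0,0,-12.8, -23.4,1.25,0,0,0,-14.4, -25.9,1.62,0,0,0,-16]'; python3 st.py;python3 -c "
from lean import *
overlay('side',15,0,6.5,'pics/l7.png')"
```

```text
clock: 13.43
eef_pos: [549.3, 65.3, 115.8]
eef_rot: [-1.57, -0.141, -2.061]
wrist_force: [-1.2, -1.8, -0.7]
finger_gap: 15.5
F [-0.2 -2.1 -0.7] M [-0.22  0.1   0.03] tcp [  0.25  12.71 115.81] lean 8.09 origin est [ 0.25  1.03 33.64] gap 15.5 t 13.4333
```

View pics/l7.png

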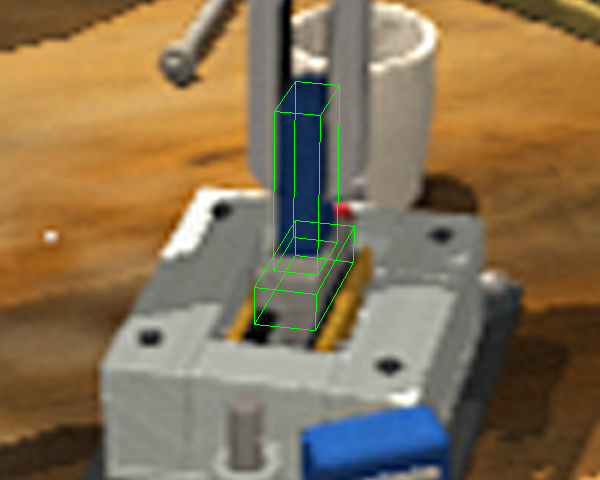

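The cheeks have let go (side force about 2 N). I'll straighten with a small rise, then lift.

```bash
python3 -c "
from rows import *
rows(12.94,13.2,8,[(6,14.2),(4,14.7),(2,15.2),(0,15.7)])"
```

```text
a 6.0 h 14.20: 3.3,-0.16,0,0,0,2.0
a 4.0 h 14.70: 6.6,-0.42,0,0,0,4.0
a 2.0 h 15.20: 9.9,-0.59,0,0,0,6.0
a 0.0 h 15.70: 13.2,-0.67,0,0,0,8.0
end y,z [ 0.  15.7] 0
```

```bash
python3 -m jog '[3.3,-0.16,0,0,0,2, 6.6,-0.42,0,0,0,4, 9.9,-0.59,0,0,0,6, 13,-0.67,0,0,0,8, 13,-0.67,0,0,0,8, 13,-0.67,0,0,0,8]';python3 st.py
python3 -m jog '[0,-2,0,0,0,0, 0,-4,0,0,0,0, 0,-6,0,0,0,0]';python3 st.py;python3 -c "
from lean import *
overlay('side',22,0,0,'pics/l8.png')"
```

```text
clock: 13.98
eef_pos: [543.0, 53.5, 118.2]
eef_rot: [-1.571, -0.001, -2.061]
wrist_force: [0.8, 0.1, -2.5]
finger_gap: 15.5
F [ 0.7  0.4 -2.5] M [-0.09  0.01 -0.01] tcp [  0.25  -0.67 118.21] lean 0.05 origin est [ 0.26 -0.74 35.21] gap 15.5 t 13.9833
clock: 14.23
eef_pos: [543.1, 54.2, 124.2]
eef_rot: [-1.571, -0.0, -2.06]
wrist_force: [-0.1, -0.7, -2.9]
finger_gap: 15.9
F [ 0.3 -0.7 -2.9] M [-0.1   0.05  0.01] tcp [ 3.0000e-02 -2.0000e-02  1.2423e+02] lean 0.03 origin est [ 3.000e-02 -6.000e-02  4.123e+01] gap 15.9 t 14.2333
```

View pics/l8.png

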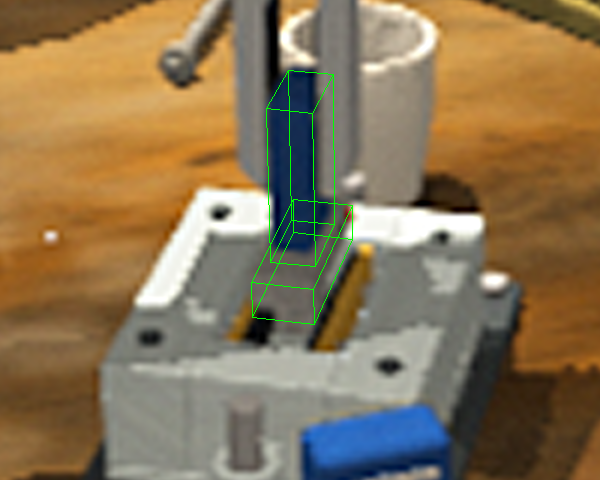

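The block hangs free with only its own weight (−2.9 N), upright, and the nest is home. Lifting another 41 mm.

```bash
python3 -m jog '[0,-6,0,0,0,0, 0,-13,0,0,0,0, 0,-20,0,0,0,0, 0,-27,0,0,0,0, 0,-34,0,0,0,0, 0,-39,0,0,0,0, 0,-41,0,0,0,0, 0,-41,0,0,0,0, 0,-41,0,0,0,0, 0,-41,0,0,0,0]';python3 st.py;python3 -m jog '[0,0,0,0,0,0, 0,0,0,0,0,0, 0,0,0,0,0,0, 0,0,0,0,0,0]'; python3 st.py; python3 -c "
from lean import *
overlay('side',64,0,0,'pics/l9.png');overlay('top',64,0,0,'pics/l9t.png');print(manip.read_state()['qd'].round(4))"
```

```text
clock: 15.12
eef_pos: [542.8, 53.8, 164.7]
eef_rot: [-1.571, -0.0, -2.061]
wrist_force: [-0.3, -0.4, -3.4]
finger_gap: 15.7
F [-0.1 -0.5 -3.4] M [-0.1   0.04 -0.04] tcp [-6.0000e-02 -5.1000e-01  1.6468e+02] lean 0.02 origin est [-0.11 -0.54 81.68] gap 15.7 t 15.1167
clock: 15.45
eef_pos: [543.0, 53.8, 165.0]
eef_rot: [-1.571, -0.0, -2.061]
wrist_force: [-0.9, -0.2, -3.3]
finger_gap: 15.3
F [-0.7 -0.6 -3.3] M [-0.07  0.01  0.02] tcp [ 1.0000e-01 -4.2000e-01  1.6497e+02] lean 0.01 origin est [ 0.09 -0.43 81.97] gap 15.3 t 15.45
[ 0.0006  0.0005 -0.001   0.0012 -0.0019  0.0004]
```

View pics/l9.png

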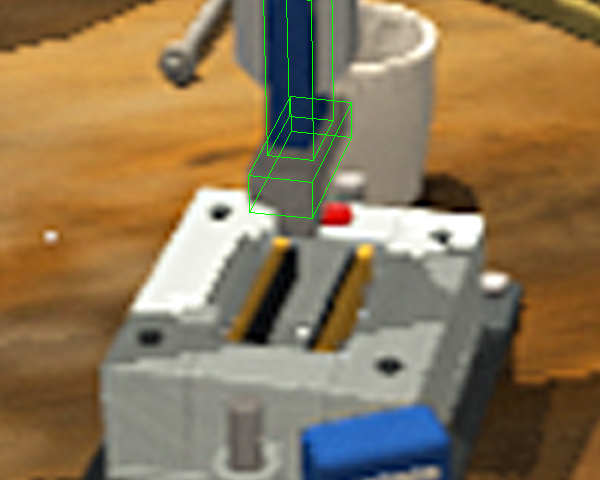

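View pics/l9t.png

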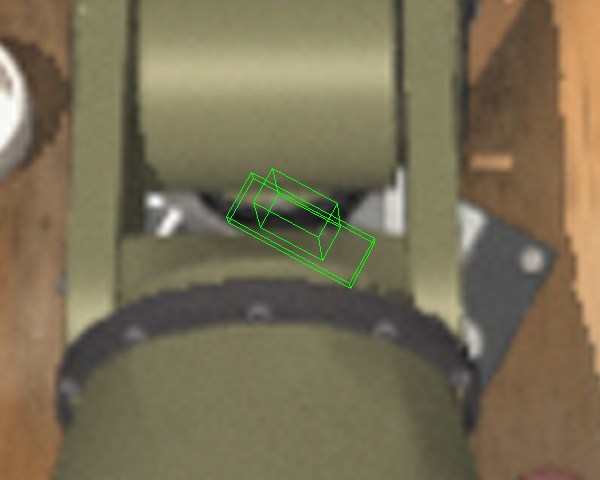

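The block is held clear of the nest, the empty slot shows open cheeks at crop (260–365, 245–345), the nest is unmoved, and everything is still.

```bash
python3 -c "
from cell import manip
print(manip.sign_off())"
```

```text
the job is handed in; nothing more can be done
None
```

I gripped the smaller key block, the one in the nest, at 60 N across its tang and worked it free. The job is handed in at about 15.5 s; no verdict was reported.

**What I did:** the first swing was about 6–8° towards the red dot and the next went the other way. I made nine swings in all, easing up about 2 mm on most of them. After the block came free I straightened it and lifted it.

**Last checks:**
- **Hold:** the gap is 15.3 mm, the wrist carries about 3.3 N (just the block's weight), and joint speeds are near zero.
- **Position:** the tool leans 0.0°, and the foot is about 22 mm above the nest's top and within 1 mm of the slot's centre. These come from the tool pose. In the side picture the block sits 1–3 mm off the outline this predicts, well inside the allowed range.
- **Nest and bystanders:** the nest looked home in every side picture. The upward pull I read, at most at the end of each swing, never exceeded about 11 N, against the roughly 21 N that would lift it. The cup looked unmoved. I did not measure the bung or the rib again, but the arm never went near them.

**What went off plan:**
- The block leaned about 1–2° less than the tool because the arm gave a little under the side load of up to 25 N.
- In the third swing I typed one row with the wrong lift sign, which lowered the target by 0.6 mm. I corrected it in the next call.

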